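# Serve the ointment pot from the crate

### The job

Take the short, wide ointment pot out of the crate of mixed remedies and set it down upright in the steel serving tray without dropping it. Then push the tray away from you along its slide, all the way to the stop on the customer's side, with the pot still standing in it. Leave the other goods in the crate standing in their places.

Things in the scene. Friction and masses are not known exactly. Their poses are not given: they have to be found in the camera images.
- pot_mid (a point): the ointment pot to serve: plain white round pot with a flat white lid, 50 mm diameter (the widest round thing in the crate), 42 mm tall, 70 to 140 g; loose, standing upright on the crate floor in any one of its six places and at any yaw. The point is at its centre, half-way up, z up
- pot: the same pot; origin at the centre of its underside, z up
- slimpot_mid (a point): slim white pot of the same height but narrower, 36 mm diameter, 42 mm tall; loose, standing upright on the crate floor in any one of its six places and at any yaw. The point is at its centre, half-way up, z up
- pill_a_mid (a point): white pill jar, 45 mm diameter, 66 mm tall, with a narrower cap and a paper band; loose, standing upright on the crate floor in any one of its six places and at any yaw. The point is at its centre, half-way up, z up
- pill_b_mid (a point): a second pill jar like it, 45 mm diameter, 66 mm tall; loose, standing upright on the crate floor in any one of its six places and at any yaw. The point is at its centre, half-way up, z up
- dropper_mid (a point): amber dropper bottle, 36 mm diameter, 70 mm tall with its narrow neck and black rubber top; loose, standing upright on the crate floor in any one of its six places and at any yaw. The point is at its centre, half-way up, z up
- carton_mid (a point): small cardboard carton, 46 x 34 mm (its own x and y) and 58 mm tall; loose, standing upright on the crate floor in any one of its six places and at any yaw. The point is at its centre, half-way up, z up
- crate: open plywood crate, fixed to the counter: outside 230 mm along its own x, 320 mm along its own y, 50 mm high, walls and floor 5 mm thick; origin at the centre of its underside on the counter, z up. Inside, six things stand in a grid of 2 along x and 3 along y, 95 mm apart, each off by up to 8 mm
- tray_floor (a point): centre of the steel serving tray's inner floor, 14 mm above the counter, moving with the tray. Its x axis points along the slide, to the customer's side (away from the robot); z up. The tray is 150 mm (x) by 130 mm (y) outside with 4 mm walls; its floor is 4 mm thick; the far and side walls stand 20 mm above the inner floor, the near wall 36 mm above it
- tray_push (a point): the point to push: on the outer face of the tray's near wall (75 mm to -x of the tray centre), mid-width, 40 mm above the counter and 10 mm below the wall's top edge. Axes as the tray's. The slide's base plate sticks out 5 mm from under the near wall when the tray is at 0 and is 9 mm high
- tray (a joint): how far the tray has slid along its x, in m: 0 nearest the robot, 0.15 against the stop at the customer's end; starts between 0 and 0.03, slides with about 1.5 N of friction, stays where it is left and holds against the stop without a catch
Not all that is in view belongs to the job. What is shaped like the part that bears carton_mid but blue or green is not meant.

How it is judged:
By the outcome, as a careful person would: the job done as asked, in the order asked, and still so for the second after the job is handed in, with the robot touching nothing.
It also fails if it takes over 59 s, if anything falls off the work surface, if the arm or the gripper's body presses on something with over 40 N, if the wrist force passes 120 N, or if a joint passes its speed limit or range.

### The arm

A 6-joint arm with a two-finger parallel gripper is mounted at the origin on the work surface. World frame = base frame: x ahead of the robot, y to its left, z up, the work surface at z = 0. Lengths are in m, angles in rad, forces in N, time in s.
With the tool pointing down it reaches from about 0.375 to 0.9 m from the base axis. Payload 3.1 kg.
Tool frame: the origin (TCP) lies between the finger pads; the fingertips stand 17 mm ahead of it and the grasp point (between the pads) lies 2 mm behind it (robot.nose_length is the distance from the TCP to the fingertips, in m); z points along the fingers, y is the line along which they close (so a half turn about z gives the same grasp; the last joint's range is limited). The gripper opens to 87 mm and grips with 3 to 60 N. Pads are 19 mm wide; open, the fingers measure 117 mm over their backs; the gripper's body (75 mm by 190 mm) begins 51 mm behind the grasp point.
Start: joints at [-1.401, 0.527, 1.433, -0, 1.181, -0.178], TCP at [0.214, -0.587, 0.24] pointing down, gripper open.
Joint ranges: [-3.08, 3.08], [-0.75, 2.2], [0.22, 2.44], [-1.43, 4.57], [0, 2.65], [-2.85, 2.85]. Speed limits (rad/s): [2.79, 2.79, 3.14, 3.14, 3.14, 3.14].

### API

Orientations are given as a unit quaternion [x, y, z, w].
In Python, from rig import robot, cams gives the robot as it stands.
- The arm moves only by the shell command python3 -m pendant 'ROWS' [FORCE]. ROWS is JSON, a list of rows, each an object with "jaw": the opening, from 0 (shut) to 1 (fully open); "linear": the shift along the tool's x, y, z in cm, a list of three; "twist": the turn about the tool's z in degrees. A call has 1 to 12 rows; each row shifts and turns the commanded pose from where the row before left it, along the tool's axes as they then stand; what a row does not reach is not made up. A row lasts 1/12 s, in which the tool goes at most 41.7 mm and 7.16 degrees, less where a joint would pass 70% of its speed; a pose out of reach is approached as far as the arm can. A call is refused whole if a number of a shift passes 4.17 or a number of a turn 7.16, either way. A call with a gripper value outside its range is refused whole. The fingers move at their own pace and stop on an object; FORCE is the grip in N (left out, the last holds). Time passes only in rows, so rows that do not move let the fingers close. It gives the time, the measured TCP pose, the force, the opening and the grip force at its end, in the units of the state.
- robot.get_obs(): the state, without advancing time (a new reading comes with each control period).
- cams.camera(name): name is "side" or "top"; returns a dict with "color" (384x512x3 uint8, blue, green, red), "depth" (384x512 float32, m along the optical axis (not along the pixel's ray), 0 where there is no reading), "fov_y" (degrees; the focal length in pixels is half the picture's height over the tangent of half this angle, whatever the lens; pixels are square), "cx", "cy" (the principal point, pixels), "view" (4x4, takes a point from world to camera coordinates). Camera axes: x right, y down, z forward; pixel columns grow to the right and rows downward; lengths in m; the calibration is good to about 2 mm. A picture is of the moment at which its call begins.
- robot.hand_in(): hands the job in; it is judged then, once.
The state is a dict: "time": time; "q": joint angles; "joint_velocities": joint speeds; "joint_torque": joint torques, N m; "position": TCP position; "tool_rot": TCP orientation; "ft_force": force on the tool from outside, world axes, zero at the start; "moment": the same for the moment, N m; "grip_width": finger opening in m; "grip_force": force on a finger pad.
Only numpy, scipy, OpenCV 4.12 (cv2) and the standard library are available. Lean on these libraries where they do the work, as an engineer would, in place of code of your own. Each camera call takes 0.05 s, during which the arm holds its last target. There are 200 camera calls.

## Working session

There is one attempt and no reset: what is moved stays moved. The work goes in short steps, Python scripts to look and compute and a shell command to move; the robot and the scene stay as the last step left them, time stands still between calls to the robot, and variables do not carry over. Pictures are saved under pics/ and viewed, at most 10 in all, crops included, and the job is handed in when it is done.

```bash
mkdir -p pics; ls
python3 - <<'E'
from rig import robot,cams
import cv2,numpy as np
o=robot.get_obs();print({k:np.round(v,4).tolist() for k,v in o.items()})
for n in("top","side"):
    c=cams.camera(n);cv2.imwrite(f"pics/{n}0.png",c["color"]);np.savez(f"{n}0.npz",**c)
    print(n,c["fov_y"],c["cx"],c["cy"],np.round(c["view"],4).tolist(),(c["depth"]>0).mean())
E
```

```text
pics
{'time': 0.0, 'q': [-1.4005, 0.5285, 1.4339, -0.0, 1.1814, -0.1785], 'joint_velocities': [0.0005, 0.0021, 0.0006, 0.0002, 0.0004, 0.0014], 'joint_torque': [0.0003, -44.0044, -17.6591, 0.0633, 0.0582, -0.0002], 'position': [0.2135, -0.5867, 0.2386], 'tool_rot': [0.9848, 0.1735, -0.0, -0.0011], 'ft_force': [0.3968, -0.1174, -0.6051], 'moment': [0.0242, 0.031, 0.0045], 'grip_force': 0.0, 'grip_width': 0.087}
top 45.97968588296192 253.01910660529805 194.2141489486585 [[0.015, -0.9999, -0.0054, 0.0427], [-0.9944, -0.0144, -0.1046, 0.4754], [0.1046, 0.007, -0.9945, 0.917], [0.0, 0.0, 0.0, 1.0]] 0.99603271484375
side 49.85209887672527 252.92610697253247 186.33482558934034 [[-0.9353, -0.3533, 0.0215, 0.4664], [-0.2525, 0.6234, -0.74, 0.143], [0.248, -0.6976, -0.6722, 0.8619], [0.0, 0.0, 0.0, 1.0]] 0.9960276285807291
```

View pics/top0.png

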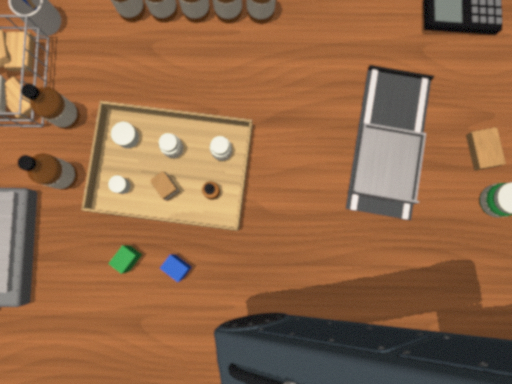

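View pics/side0.png

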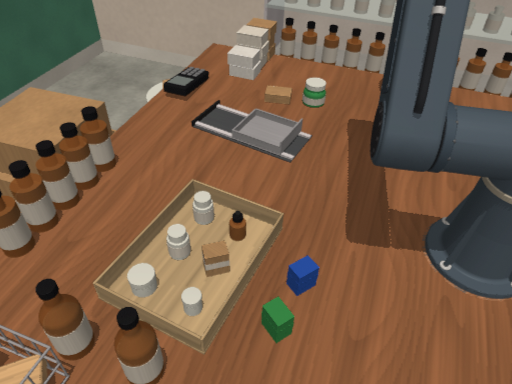

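The top view shows the wide pot at about (123,133) in the far-left corner of the crate. The slim pot is at (119,184), the pill jars at (170,145) and (220,148), the carton at (165,185) and the dropper at (211,190). The tray is at about (390,163), with its near wall at the lower end. The side view agrees, with the pot at (142,280).

```bash
cat > h.py <<'E'
import numpy as np,cv2
def rays(c,uv):
    uv=np.atleast_2d(np.asarray(uv,float));f=c["color"].shape[0]/2/np.tan(np.radians(float(c["fov_y"])/2))
    d=np.c_[(uv[:,0]-c["cx"])/f,(uv[:,1]-c["cy"])/f,np.ones(len(uv))]
    V=c["view"];R=V[:3,:3];return -R.T@V[:3,3],d@R
def onplane(c,uv,z):
    o,d=rays(c,uv);return o+d*((z-o[2])/d[:,2])[:,None]
def cloud(c):
    h,w=c["depth"].shape;u,v=np.meshgrid(np.arange(w),np.arange(h))
    o,d=rays(c,np.c_[u.ravel(),v.ravel()]);return (o+d*c["depth"].reshape(-1,1)).reshape(h,w,3)
E
python3 - <<'E'
from h import *
for n in("top","side"):
    c=dict(np.load(n+"0.npz"));P=cloud(c);hsv=cv2.cvtColor(c["color"],cv2.COLOR_BGR2HSV)
    print(n,"counter z",np.median(P[240:300,60:200,2] if n=="top" else P[170:185,150:250,2]))
    z=P[...,2];m=((hsv[...,1]<60)&(hsv[...,2]>150)&(z>0.03)&(z<0.09)).astype(np.uint8)
    k,L,s,ce=cv2.connectedComponentsWithStats(m)
    for i in range(1,k):
        if s[i,4]>60:
            q=P[L==i];t=q[q[:,2]>np.percentile(q[:,2],90)-.004]
            (cc,r)=cv2.minEnclosingCircle(np.argwhere((L==i)&(z>np.percentile(q[:,2],90)-.004))[:,::-1].astype(np.float32))
            print(np.round(ce[i]),s[i,4],"top z",np.round(np.percentile(q[:,2],90),4),"mean top",np.round(t.mean(0),4),"circ",onplane(c,cc,np.percentile(q[:,2],90)).round(4),"size",np.ptp(t,0).round(4))
    if n=="top":
        # tray
        x0,x1,y0,y1=340,445,55,225
        S=P[y0:y1,x0:x1]
        zz=S[...,2]
        for lo,hi in((.043,.056),(.028,.04),(.01,.018)):
            mm=(zz>lo)&(zz<hi);q=S[mm][:,:2].astype(np.float32);print(lo,hi,len(q),cv2.minAreaRect(q))
        # crate
        S=P[95:235,75:260];mm=(S[...,2]>.042)&(S[...,2]<.056);
        mm2=mm&(cv2.cvtColor(c["color"],cv2.COLOR_BGR2HSV)[95:235,75:260,1]>60)
        q=S[mm2][:,:2].astype(np.float32);print("crate",cv2.minAreaRect(q))
    big=cv2.resize(c["color"][90:240,70:270] if n=="top" else c["color"][90:170,180:320],None,fx=3.5,fy=3.5,interpolation=cv2.INTER_CUBIC)
E
```

```text
top counter z -0.0009100481781978975
[23. 10.] 65 top z 0.0895 mean top [0.8384 0.523  0.0884] circ [[0.8513 0.5199 0.0895]] size [0.0333 0.0658 0.0043]
[123. 133.] 442 top z 0.048 mean top [0.5957 0.3204 0.0463] circ [[0.595  0.3199 0.048 ]] size [0.0469 0.0469 0.0063]
[375. 174.] 275 top z 0.0496 mean top [ 0.473  -0.2188  0.0488] circ [[ 0.4724 -0.2206  0.0496]] size [0.0227 0.1231 0.0063]
[169. 144.] 331 top z 0.0713 mean top [0.5731 0.2221 0.07  ] circ [[0.5722 0.2218 0.0713]] size [0.0344 0.0339 0.0071]
[220. 147.] 349 top z 0.0716 mean top [0.5688 0.1177 0.07  ] circ [[0.5687 0.1177 0.0716]] size [0.0349 0.0344 0.0063]
[117. 184.] 231 top z 0.0476 mean top [0.4896 0.3273 0.0461] circ [[0.4898 0.3271 0.0476]] size [0.0332 0.0337 0.0059]
[505. 197.] 349 top z 0.0704 mean top [ 0.4707 -0.4499  0.0688] circ [[ 0.4708 -0.4568  0.0704]] size [0.058  0.0271 0.0066]
[  5. 236.] 1025 top z 0.0638 mean top [0.3803 0.5412 0.0622] circ [[0.3685 0.5369 0.0638]] size [0.1975 0.0282 0.0074]
0.043 0.056 155 ((0.472324937582016, -0.2216518670320511), (0.12896014750003815, 0.004963814280927181)
[... 439 characters left out ...]
0823 mean top [ 0.7423 -0.5664  0.081 ] circ [[ 0.7429 -0.5893  0.0823]] size [0.0945 0.1526 0.01  ]
[315.  82.] 153 top z 0.0722 mean top [ 0.4725 -0.461   0.0707] circ [[ 0.4721 -0.4626  0.0722]] size [0.0589 0.0612 0.006 ]
[202. 201.] 271 top z 0.0727 mean top [0.5703 0.121  0.0717] circ [[0.57   0.1221 0.0727]] size [0.0334 0.0371 0.0048]
[176. 236.] 348 top z 0.0727 mean top [0.5742 0.2256 0.0717] circ [[0.5735 0.2265 0.0727]] size [0.034  0.0352 0.0054]
[140. 274.] 491 top z 0.0489 mean top [0.5963 0.3243 0.0476] circ [[0.5956 0.325  0.0489]] size [0.0487 0.0493 0.0055]
[191. 296.] 289 top z 0.049 mean top [0.4908 0.3312 0.0476] circ [[0.4894 0.3328 0.049 ]] size [0.0345 0.0348 0.0055]
```

Pot centre ≈ (0.5955, 0.322). The crate's x axis is at −6.5°. The tray centre is ≈ (0.545, −0.234), slide direction −9.3°, joint ≈ 0.024. I'll turn the fingers along the crate's x first.

```bash
python3 -m pendant '[{"jaw":0.72,"linear":[0,0,0],"twist":-7.05},{"jaw":0.72,"linear":[0,0,0],"twist":-7.05},{"jaw":0.72,"linear":[0,0,0],"twist":-7.05},{"jaw":0.72,"linear":[0,0,0],"twist":-7.05},{"jaw":0.72,"linear":[0,0,0],"twist":-7.05},{"jaw":0.72,"linear":[0,0,0],"twist":-7.05},{"jaw":0.72,"linear":[0,0,0],"twist":-7.05},{"jaw":0.72,"linear":[0,0,0],"twist":-7.05},{"jaw":0.72,"linear":[0,0,0],"twist":-7.05},{"jaw":0.72,"linear":[0,0,0],"twist":0}]' 15
```

```text
time: 0.93
position: [0.2135, -0.587, 0.239]
tool_rot: [0.746, 0.666, 0.0, -0.001]
ft_force: [0.2, 0.0, 1.7]
grip_width: 0.0626
grip_force: 0.0
```

```bash
python3 -m pendant '[{"jaw":0.72,"linear":[3.94,1.15,0],"twist":0},{"jaw":0.72,"linear":[3.94,1.15,0],"twist":0},{"jaw":0.72,"linear":[3.94,1.15,0],"twist":0},{"jaw":0.72,"linear":[3.94,1.15,0],"twist":0},{"jaw":0.72,"linear":[3.94,1.15,0],"twist":0},{"jaw":0.72,"linear":[3.94,1.15,0],"twist":0},{"jaw":0.72,"linear":[3.94,1.15,0],"twist":0},{"jaw":0.72,"linear":[3.94,1.15,0],"twist":0},{"jaw":0.72,"linear":[3.94,1.15,0],"twist":0},{"jaw":0.72,"linear":[3.94,1.15,0],"twist":0},{"jaw":0.72,"linear":[3.94,1.15,0],"twist":0},{"jaw":0.72,"linear":[3.94,1.15,0],"twist":0}]'
python3 -m pendant '[{"jaw":0.72,"linear":[3.94,1.15,0],"twist":0},{"jaw":0.72,"linear":[3.94,1.15,0],"twist":0},{"jaw":0.72,"linear":[3.94,1.15,0],"twist":0},{"jaw":0.72,"linear":[3.94,1.15,0],"twist":0},{"jaw":0.72,"linear":[3.94,1.15,0],"twist":0},{"jaw":0.72,"linear":[3.94,1.15,0],"twist":0},{"jaw":0.72,"linear":[3.94,1.15,0],"twist":0},{"jaw":0.72,"linear":[3.94,1.15,0],"twist":0},{"jaw":0.72,"linear":[3.94,1.15,0],"twist":0},{"jaw":0.72,"linear":[3.5,1,0],"twist":0},{"jaw":0.72,"linear":[2,0.5,0],"twist":0},{"jaw":0.72,"linear":[0,0,0],"twist":0}]'
cat > to.py <<'E'
import sys,numpy as np
from rig import robot
from scipy.spatial.transform import Rotation as R
o=robot.get_obs();r=R.from_quat(o["tool_rot"]);t=np.array([float(a) for a in sys.argv[1:4]])
print("pos",o["position"],"yaw",np.degrees(np.arctan2(*r.as_matrix()[1::-1,0])),"shift cm",(r.inv().apply(t-o["position"])*100).round(2))
E
python3 to.py .5955 .322 .1
```

```text
time: 1.93
position: [0.405, -0.1314, 0.2396]
tool_rot: [0.748, 0.664, 0.0, 0.0]
ft_force: [0.1, 0.6, 0.5]
grip_width: 0.0629
grip_force: 0.0
time: 2.93
position: [0.5706, 0.2643, 0.2391]
tool_rot: [0.746, 0.666, 0.001, -0.0]
ft_force: [0.4, -0.3, -0.4]
grip_width: 0.0622
grip_force: 0.0
pos [0.57057659 0.26431797 0.23909933] yaw 83.48733113217881 shift cm [ 5.98  1.8  13.93]
```

```bash
python3 -m pendant '[{"jaw":0.72,"linear":[3,0.9,0],"twist":0},{"jaw":0.72,"linear":[2,0.6,1],"twist":0},{"jaw":0.72,"linear":[1,0.3,3],"twist":0},{"jaw":0.72,"linear":[0,0,3],"twist":0},{"jaw":0.72,"linear":[0,0,3],"twist":0},{"jaw":0.72,"linear":[0,0,2],"twist":0},{"jaw":0.72,"linear":[0,0,0],"twist":0},{"jaw":0.72,"linear":[0,0,0],"twist":0}]'
python3 to.py .5955 .322 .029
python3 - <<'E'
from rig import cams
import cv2
c=cams.camera("side");cv2.imwrite("pics/s1.png",cv2.resize(c["color"][130:384,40:340],None,fx=2.3,fy=2.3))
E
```

```text
time: 3.6
position: [0.593, 0.3164, 0.1183]
tool_rot: [0.747, 0.665, -0.002, -0.001]
ft_force: [0.9, 0.4, -0.1]
grip_width: 0.0628
grip_force: 0.0
pos [0.59304711 0.31642627 0.11827137] yaw 83.30426821388501 shift cm [0.6  0.21 8.93]
```

View pics/s1.png

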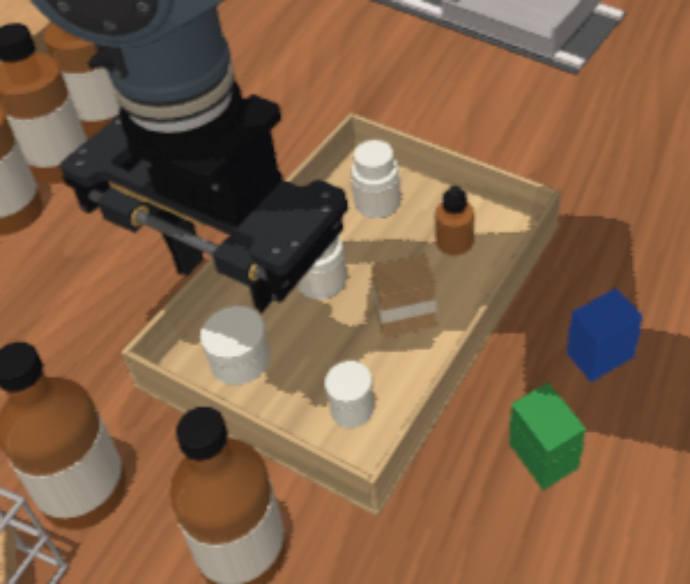

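The fingers straddle the pot from above, with the pot's lid at crop (235,335) and the fingertips at (190,265) and (265,295). A small shift and then the descent come next.

```bash
python3 -m pendant '[{"jaw":0.72,"linear":[0.6,0.2,1],"twist":0},{"jaw":0.72,"linear":[0,0,1.5],"twist":0},{"jaw":0.72,"linear":[0,0,1.5],"twist":0},{"jaw":0.72,"linear":[0,0,1.5],"twist":0},{"jaw":0.72,"linear":[0,0,1.2],"twist":0},{"jaw":0.72,"linear":[0,0,1.2],"twist":0},{"jaw":0.72,"linear":[0,0,1],"twist":0},{"jaw":0.72,"linear":[0,0,0],"twist":0},{"jaw":0.72,"linear":[0,0,0],"twist":0}]'; python3 to.py .5955 .322 .029
```

```text
time: 4.4
position: [0.5966, 0.3232, 0.0301]
tool_rot: [0.746, 0.665, -0.0, -0.0]
ft_force: [0.7, -0.2, 0.1]
grip_width: 0.0628
grip_force: 0.0
pos [0.59660202 0.32323758 0.0301211 ] yaw 83.42676244723376 shift cm [-0.14 -0.1   0.11]
```

```bash
python3 -m pendant '[{"jaw":0.5,"linear":[0,0,0.1],"twist":0},{"jaw":0.5,"linear":[0,0,0],"twist":0},{"jaw":0.5,"linear":[0,0,0],"twist":0},{"jaw":0.4,"linear":[0,0,0],"twist":0},{"jaw":0.4,"linear":[0,0,0],"twist":0},{"jaw":0.4,"linear":[0,0,0],"twist":0}]' 15
python3 -m pendant '[{"jaw":0.4,"linear":[0,0,-0.5],"twist":0},{"jaw":0.4,"linear":[0,0,-1.5],"twist":0},{"jaw":0.4,"linear":[0,0,-2],"twist":0},{"jaw":0.4,"linear":[0,0,-2],"twist":0},{"jaw":0.4,"linear":[0,0,-2],"twist":0},{"jaw":0.4,"linear":[0,0,-2],"twist":0},{"jaw":0.4,"linear":[0,0,-2],"twist":0},{"jaw":0.4,"linear":[0,0,-1],"twist":0},{"jaw":0.4,"linear":[0,0,0],"twist":0}]'
```

```text
time: 4.9
position: [0.5973, 0.3234, 0.0303]
tool_rot: [0.746, 0.665, 0.001, 0.0]
ft_force: [-0.1, -0.1, 2.4]
grip_width: 0.0484
grip_force: 15.0
time: 5.65
position: [0.5986, 0.324, 0.1635]
tool_rot: [0.746, 0.665, 0.003, 0.001]
ft_force: [0.8, 1.1, -0.5]
grip_width: 0.0483
grip_force: 14.9
```

Gripped at 15 N and lifted. Next: turn to the slide's heading and carry over to the tray.

```bash
python3 -m pendant '[{"jaw":0.4,"linear":[0,0,0],"twist":2.8},{"jaw":0.4,"linear":[-1.5,0.1,0],"twist":0},{"jaw":0.4,"linear":[-3,0.2,0],"twist":0},{"jaw":0.4,"linear":[-4,0.26,0],"twist":0},{"jaw":0.4,"linear":[-4,0.26,0],"twist":0},{"jaw":0.4,"linear":[-4,0.26,0],"twist":0},{"jaw":0.4,"linear":[-4,0.26,0],"twist":0},{"jaw":0.4,"linear":[-4,0.26,0],"twist":0},{"jaw":0.4,"linear":[-4,0.26,0],"twist":0},{"jaw":0.4,"linear":[-4,0.26,0],"twist":0},{"jaw":0.4,"linear":[-4,0.26,0],"twist":0},{"jaw":0.4,"linear":[-4,0.26,0],"twist":0}]'
python3 -m pendant '[{"jaw":0.4,"linear":[-4,0.26,0],"twist":0},{"jaw":0.4,"linear":[-4,0.26,0],"twist":0},{"jaw":0.4,"linear":[-4,0.26,0],"twist":0},{"jaw":0.4,"linear":[-2.4,0.2,0],"twist":0},{"jaw":0.4,"linear":[-1,0,0],"twist":0},{"jaw":0.4,"linear":[0,0,0],"twist":0},{"jaw":0.4,"linear":[0,0,0],"twist":0},{"jaw":0.4,"linear":[0,0,0],"twist":0}]'
python3 to.py .5447 -.2338 .0395
python3 - <<'E'
from rig import cams
import cv2,numpy as np
c=cams.camera("side");d=c["color"]
cv2.imwrite("pics/s2.png",cv2.resize(d[30:230,100:400],None,fx=2.5,fy=2.5))
E
```

```text
time: 6.65
position: [0.5548, -0.083, 0.1586]
tool_rot: [0.762, 0.647, -0.001, -0.001]
ft_force: [-0.3, 1.1, -1.9]
grip_width: 0.0487
grip_force: 14.9
time: 7.32
position: [0.5407, -0.2322, 0.159]
tool_rot: [0.762, 0.648, -0.0, -0.001]
ft_force: [-0.1, 0.2, -1.2]
grip_width: 0.0486
grip_force: 14.9
pos [ 0.54070462 -0.23222888  0.15896201] yaw 80.71551091487147 shift cm [-0.11  0.45 11.95]
```

View pics/s2.png

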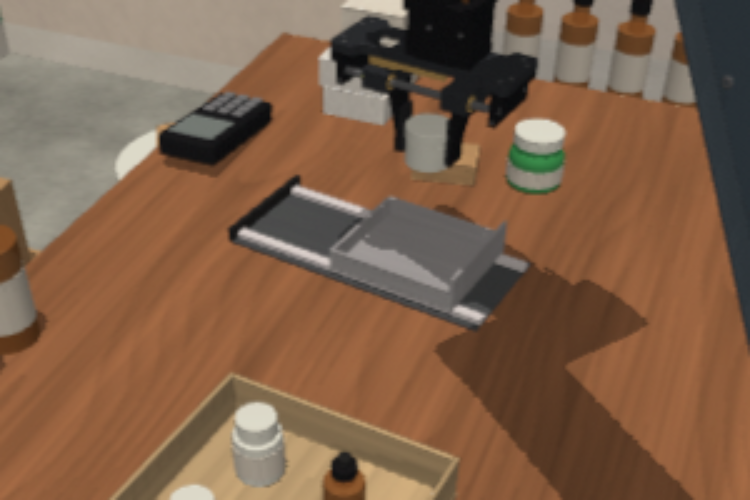

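The pot hangs upright between the fingers (crop (430,145)), over the tray in plan, and the tray hasn't moved. I'll shift 4 mm towards the far side and lower.

```bash
python3 -m pendant '[{"jaw":0.4,"linear":[-0.1,0.45,1],"twist":0},{"jaw":0.4,"linear":[0,0,2],"twist":0},{"jaw":0.4,"linear":[0,0,2.5],"twist":0},{"jaw":0.4,"linear":[0,0,2],"twist":0},{"jaw":0.4,"linear":[0,0,1.5],"twist":0},{"jaw":0.4,"linear":[0,0,1],"twist":0},{"jaw":0.4,"linear":[0,0,0.6],"twist":0},{"jaw":0.4,"linear":[0,0,0.4],"twist":0},{"jaw":0.4,"linear":[0,0,0],"twist":0},{"jaw":0.4,"linear":[0,0,0],"twist":0},{"jaw":0.4,"linear":[0,0,0],"twist":0}]'; python3 to.py .5447 -.2338 .0393
```

```text
time: 8.28
position: [0.5464, -0.2363, 0.0504]
tool_rot: [0.762, 0.647, 0.0, 0.001]
ft_force: [-0.3, 0.7, -0.7]
grip_width: 0.0487
grip_force: 14.9
pos [ 0.54643215 -0.2362639   0.05042521] yaw 80.64237243561483 shift cm [ 0.22 -0.21  1.11]
```

```bash
python3 -m pendant '[{"jaw":0.4,"linear":[0,0,0.4],"twist":0},{"jaw":0.4,"linear":[0,0,0.3],"twist":0},{"jaw":0.4,"linear":[0,0,0.2],"twist":0},{"jaw":0.4,"linear":[0,0,0.1],"twist":0},{"jaw":0.4,"linear":[0,0,0],"twist":0},{"jaw":0.4,"linear":[0,0,0],"twist":0}]'
python3 -m pendant '[{"jaw":0.4,"linear":[0,0,0.05],"twist":0},{"jaw":0.4,"linear":[0,0,0],"twist":0},{"jaw":0.4,"linear":[0,0,0],"twist":0}]'
```

```text
time: 8.78
position: [0.5457, -0.2359, 0.0395]
tool_rot: [0.763, 0.647, 0.0, -0.0]
ft_force: [-0.1, 1.5, -0.4]
grip_width: 0.0481
grip_force: 14.9
time: 9.03
position: [0.5459, -0.236, 0.0393]
tool_rot: [0.762, 0.647, 0.0, 0.0]
ft_force: [-0.8, -0.3, 1.7]
grip_width: 0.0482
grip_force: 15.0
```

```bash
python3 -m pendant '[{"jaw":0.4,"linear":[0,0,0.05],"twist":0},{"jaw":0.4,"linear":[0,0,0],"twist":0},{"jaw":0.4,"linear":[0,0,0],"twist":0}]'
python3 -m pendant '[{"jaw":0.4,"linear":[0,0,0.05],"twist":0},{"jaw":0.4,"linear":[0,0,0],"twist":0},{"jaw":0.4,"linear":[0,0,0],"twist":0}]'
```

```text
time: 9.28
position: [0.5459, -0.236, 0.0392]
tool_rot: [0.762, 0.647, 0.0, 0.0]
ft_force: [-1.5, 0.2, 4.9]
grip_width: 0.0487
grip_force: 15.1
time: 9.53
position: [0.5463, -0.2361, 0.0391]
tool_rot: [0.762, 0.647, 0.0, 0.001]
ft_force: [-1.9, 1.3, 7.6]
grip_width: 0.0482
grip_force: 15.1
```

Contact is felt (z force rising). I'll ease off, open to 63 mm and lift clear.

```bash
python3 -m pendant '[{"jaw":0.4,"linear":[0,0,-0.1],"twist":0},{"jaw":0.54,"linear":[0,0,0],"twist":0},{"jaw":0.57,"linear":[0,0,0],"twist":0},{"jaw":0.6,"linear":[0,0,0],"twist":0},{"jaw":0.66,"linear":[0,0,0],"twist":0},{"jaw":0.74,"linear":[0,0,0],"twist":0},{"jaw":0.74,"linear":[0,0,0],"twist":0}]'
python3 -m pendant '[{"jaw":0.74,"linear":[0,0,-0.5],"twist":0},{"jaw":0.74,"linear":[0,0,-1.5],"twist":0},{"jaw":0.74,"linear":[0,0,-2],"twist":0},{"jaw":0.74,"linear":[0,0,-2],"twist":0},{"jaw":0.74,"linear":[0,0,-2],"twist":0},{"jaw":0.74,"linear":[0,0,-2],"twist":0},{"jaw":0.74,"linear":[0,0,-1],"twist":0},{"jaw":0,"linear":[0,0,0],"twist":0}]'
python3 - <<'E'
from rig import cams
import cv2,numpy as np
c=cams.camera("side");d=c["color"]
cv2.imwrite("pics/s3.png",cv2.resize(d[30:230,100:400],None,fx=2.5,fy=2.5))
E
```

```text
time: 10.12
position: [0.5456, -0.2358, 0.0387]
tool_rot: [0.762, 0.647, -0.0, -0.0]
ft_force: [-0.9, 0.0, -0.2]
grip_width: 0.0615
grip_force: 0.0
time: 10.78
position: [0.5472, -0.2368, 0.1518]
tool_rot: [0.762, 0.647, 0.001, 0.003]
ft_force: [0.6, -0.4, 0.2]
grip_width: 0.0622
grip_force: 0.0
```

View pics/s3.png

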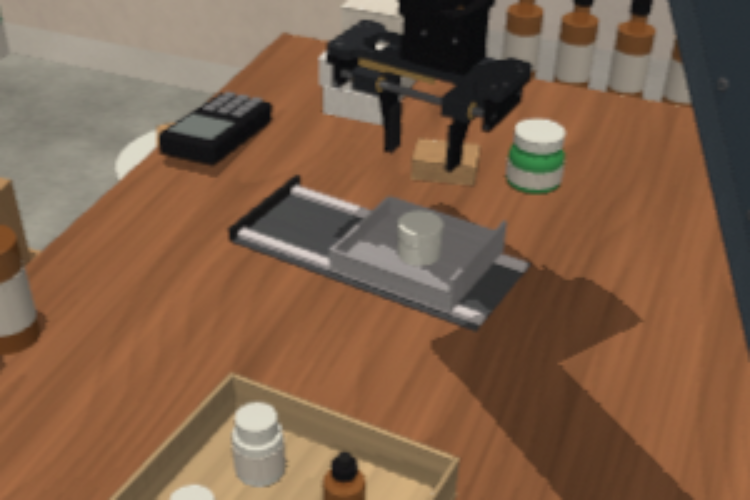

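The pot stands upright mid-tray (crop (420,240)). Next I'll shut the fingers, go back behind the near wall and come down.

```bash
python3 -m pendant '[{"jaw":0,"linear":[0,-2,0],"twist":0},{"jaw":0,"linear":[0,-3.5,0],"twist":0},{"jaw":0,"linear":[0,-3.5,0],"twist":0},{"jaw":0,"linear":[0,-2,0],"twist":0},{"jaw":0,"linear":[0,-1,0],"twist":0},{"jaw":0,"linear":[0,0,0],"twist":0},{"jaw":0,"linear":[0,0,0],"twist":0},{"jaw":0,"linear":[0,0,0],"twist":0}]' 30
python3 -m pendant '[{"jaw":0,"linear":[0,0,1.5],"twist":0},{"jaw":0,"linear":[0,0,2.5],"twist":0},{"jaw":0,"linear":[0,0,2.5],"twist":0},{"jaw":0,"linear":[0,0,2],"twist":0},{"jaw":0,"linear":[0,0,1.5],"twist":0},{"jaw":0,"linear":[0,0,0.6],"twist":0},{"jaw":0,"linear":[0,0,0],"twist":0},{"jaw":0,"linear":[0,0,0],"twist":0}]'
python3 to.py .4568 -.2195 .045
```

```text
time: 11.5
position: [0.4292, -0.2175, 0.149]
tool_rot: [0.762, 0.647, 0.0, 0.001]
ft_force: [0.5, 0.3, -0.1]
grip_width: 0.0083
grip_force: 0.0
time: 12.17
position: [0.4283, -0.2168, 0.0429]
tool_rot: [0.762, 0.647, 0.0, 0.0]
ft_force: [-0.2, 0.2, 0.1]
grip_width: 0.0007
grip_force: 0.0
pos [ 0.42832877 -0.21679296  0.04293618] yaw 80.66175624391124 shift cm [ 0.19  2.85 -0.2 ]
```

```bash
python3 -m pendant '[{"jaw":0,"linear":[0.2,0.8,0],"twist":0},{"jaw":0,"linear":[0,0.8,0],"twist":0},{"jaw":0,"linear":[0,0.4,0],"twist":0},{"jaw":0,"linear":[0,0.3,0],"twist":0},{"jaw":0,"linear":[0,0.3,0],"twist":0},{"jaw":0,"linear":[0,0.3,0],"twist":0},{"jaw":0,"linear":[0,0.3,0],"twist":0},{"jaw":0,"linear":[0,0.4,0],"twist":0},{"jaw":0,"linear":[0,0.5,0],"twist":0},{"jaw":0,"linear":[0,0.6,0],"twist":0},{"jaw":0,"linear":[0,0.7,0],"twist":0},{"jaw":0,"linear":[0,0.7,0],"twist":0}]'
python3 -m pendant '[{"jaw":0,"linear":[0,0.7,0],"twist":0},{"jaw":0,"linear":[0,0.7,0],"twist":0},{"jaw":0,"linear":[0,0.7,0],"twist":0},{"jaw":0,"linear":[0,0.7,0],"twist":0},{"jaw":0,"linear":[0,0.7,0],"twist":0},{"jaw":0,"linear":[0,0.7,0],"twist":0},{"jaw":0,"linear":[0,0.6,0],"twist":0},{"jaw":0,"linear":[0,0.5,0],"twist":0},{"jaw":0,"linear":[0,0.4,0],"twist":0},{"jaw":0,"linear":[0,0.3,0],"twist":0},{"jaw":0,"linear":[0,0,0],"twist":0},{"jaw":0,"linear":[0,0,0],"twist":0}]'
python3 - <<'E'
from rig import cams
import cv2,numpy as np
c=cams.camera("side");d=c["color"]
cv2.imwrite("pics/s4.png",cv2.resize(d[30:230,100:400],None,fx=2.5,fy=2.5))
E
```

```text
time: 13.17
position: [0.4882, -0.2242, 0.043]
tool_rot: [0.763, 0.647, -0.0, -0.0]
ft_force: [-2.2, 0.3, 1.3]
grip_width: 0.0002
grip_force: 1.1
time: 14.17
position: [0.5478, -0.2347, 0.0431]
tool_rot: [0.762, 0.647, 0.0, 0.001]
ft_force: [-0.1, 0.0, -0.0]
grip_width: 0.0006
grip_force: 0.0
```

View pics/s4.png

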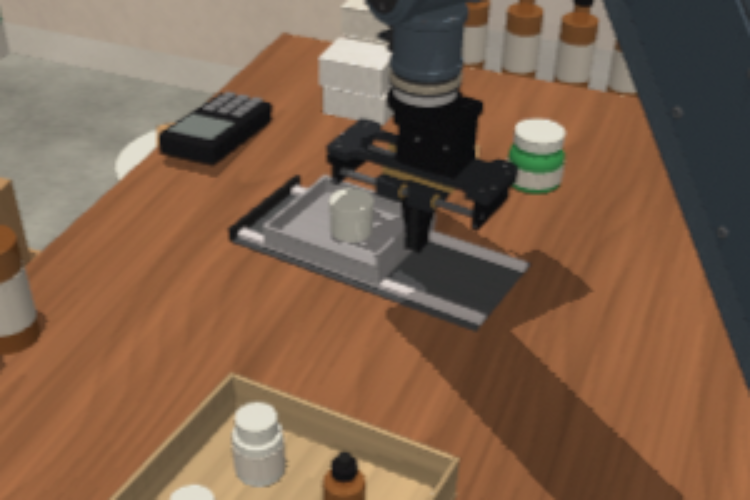

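The tray has slid with the pot upright in it (pot at crop (350,215)). A gap of a few cm is left to the black stop at (265,205).

```bash
python3 -m pendant '[{"jaw":0,"linear":[0,0.2,0],"twist":0},{"jaw":0,"linear":[0,0.3,0],"twist":0},{"jaw":0,"linear":[0,0.4,0],"twist":0},{"jaw":0,"linear":[0,0.4,0],"twist":0},{"jaw":0,"linear":[0,0.4,0],"twist":0},{"jaw":0,"linear":[0,0.4,0],"twist":0},{"jaw":0,"linear":[0,0.3,0],"twist":0},{"jaw":0,"linear":[0,0.2,0],"twist":0},{"jaw":0,"linear":[0,0.1,0],"twist":0},{"jaw":0,"linear":[0,0.1,0],"twist":0},{"jaw":0,"linear":[0,0,0],"twist":0}]'
python3 -m pendant '[{"jaw":0,"linear":[0,0.1,0],"twist":0},{"jaw":0,"linear":[0,0.1,0],"twist":0},{"jaw":0,"linear":[0,0.1,0],"twist":0},{"jaw":0,"linear":[0,0,0],"twist":0}]'
```

```text
time: 15.13
position: [0.575, -0.2387, 0.0431]
tool_rot: [0.762, 0.647, 0.0, 0.0]
ft_force: [-0.3, -0.9, -0.1]
grip_width: 0.0005
grip_force: 0.3
time: 15.47
position: [0.5779, -0.2391, 0.0431]
tool_rot: [0.762, 0.647, 0.0, 0.0]
ft_force: [-0.4, 0.1, 0.3]
grip_width: 0.0007
grip_force: 0.5
```

```bash
python3 -m pendant '[{"jaw":0,"linear":[0,0.1,0],"twist":0},{"jaw":0,"linear":[0,0.1,0],"twist":0},{"jaw":0,"linear":[0,0,0],"twist":0}]'
python3 -m pendant '[{"jaw":0,"linear":[0,0.1,0],"twist":0},{"jaw":0,"linear":[0,0.1,0],"twist":0},{"jaw":0,"linear":[0,0,0],"twist":0}]'
python3 - <<'E'
from rig import cams
from h import *
c=cams.camera("side");d=c["color"]
cv2.imwrite("pics/s5.png",cv2.resize(d[80:160,170:330],None,fx=4.5,fy=4.5,interpolation=cv2.INTER_CUBIC))
E
```

```text
time: 15.72
position: [0.5799, -0.2395, 0.0431]
tool_rot: [0.762, 0.647, 0.0, 0.0]
ft_force: [-1.1, -0.2, 0.3]
grip_width: 0.0003
grip_force: 0.5
time: 15.97
position: [0.5819, -0.2398, 0.0431]
tool_rot: [0.762, 0.647, 0.0, 0.0]
ft_force: [-1.0, -0.1, 0.2]
grip_width: 0.0008
grip_force: 0.5
```

View pics/s5.png

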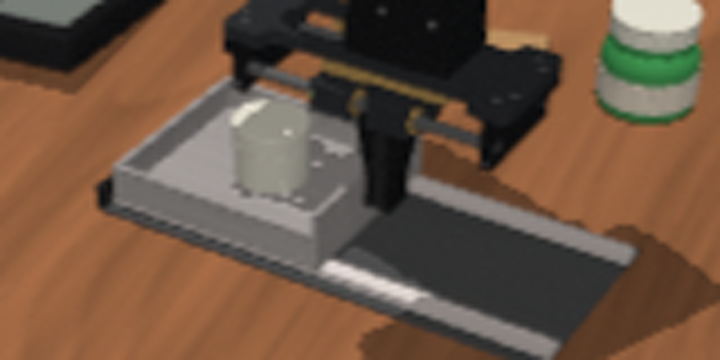

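The tray's far wall (crop (115,190)) is almost on the black stop strip (105,195), and the pot is still upright. I'll continue in small steps until the force rises.

```bash
python3 -m pendant '[{"jaw":0,"linear":[0,0.1,0],"twist":0},{"jaw":0,"linear":[0,0.1,0],"twist":0},{"jaw":0,"linear":[0,0,0],"twist":0}]'
python3 -m pendant '[{"jaw":0,"linear":[0,0.1,0],"twist":0},{"jaw":0,"linear":[0,0,0],"twist":0}]'
python3 -m pendant '[{"jaw":0,"linear":[0,0.1,0],"twist":0},{"jaw":0,"linear":[0,0,0],"twist":0}]'
```

```text
time: 16.27
position: [0.5822, -0.2398, 0.043]
tool_rot: [0.762, 0.647, -0.001, -0.001]
ft_force: [-5.4, 0.3, 2.6]
grip_width: 0.0006
grip_force: 2.6
time: 16.43
position: [0.5823, -0.2398, 0.043]
tool_rot: [0.762, 0.647, -0.001, -0.002]
ft_force: [-7.2, -0.4, 3.3]
grip_width: 0.0003
grip_force: 3.7
time: 16.6
position: [0.5823, -0.2398, 0.043]
tool_rot: [0.762, 0.647, -0.002, -0.003]
ft_force: [-7.8, -0.7, 4.9]
grip_width: 0.0004
grip_force: 4.7
```

The arm has stalled at x = 0.5823 with the force up to 8 N, so the tray is on the stop. Backing away and lifting.

```bash
python3 -m pendant '[{"jaw":0,"linear":[0,-0.2,0],"twist":0},{"jaw":0,"linear":[0,-0.3,0],"twist":0},{"jaw":0,"linear":[0,-1,0],"twist":0},{"jaw":0,"linear":[0,-2,0],"twist":0},{"jaw":0,"linear":[0,-2,0],"twist":0},{"jaw":0,"linear":[0,-2,-1],"twist":0},{"jaw":0,"linear":[0,-1,-3],"twist":0},{"jaw":0,"linear":[0,0,-3],"twist":0},{"jaw":0,"linear":[0,0,-3],"twist":0},{"jaw":0,"linear":[0,0,-1],"twist":0},{"jaw":0,"linear":[0,0,0],"twist":0},{"jaw":0,"linear":[0,0,0],"twist":0}]'
python3 - <<'E'
from rig import cams
from h import *
c=cams.camera("side");cv2.imwrite("pics/s6.png",c["color"])
t=cams.camera("top")
P=cloud(t);S=P[55:225,340:445];zz=S[...,2];r=np.array([.987,-.161])
for n,lo,hi in(("near",.043,.053),("walls",.028,.04),("base",.004,.018)):
    q=S[(zz>lo)&(zz<hi)][:,:2]@r;print(n,len(q),q.min() if len(q) else 0,q.max() if len(q) else 0)
E
```

```text
time: 17.6
position: [0.5023, -0.2267, 0.1532]
tool_rot: [0.762, 0.647, 0.0, 0.001]
ft_force: [-0.1, -0.3, -0.9]
grip_width: 0.0
grip_force: 0.0
near 43 0.6890789297617865 0.7225716580045429
walls 285 0.7025884070135228 0.7733280504056951
base 1208 0.7105616074868848 0.8230581377910875
```

View pics/s6.png

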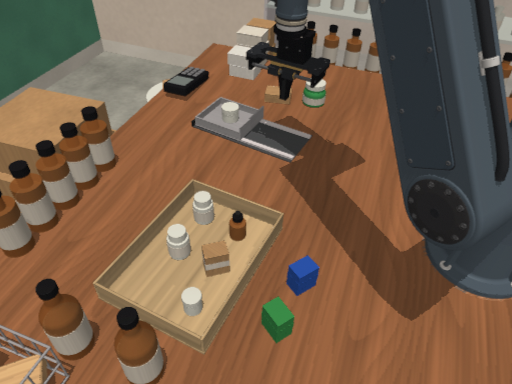

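The pot stands upright in the tray at (230,110). The tray is against the stop, the arm is clear, and the other five goods are in their places.

```bash
python3 -c "
from rig import robot
print(robot.hand_in())"
```

```text
the job is handed in; nothing more can be done
None
```

The ointment pot is standing upright in the tray, the tray is pushed against the customer-side stop, the other five goods are still in their places in the crate, and the job was handed in at about 18 s.

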